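Index the cake turntable and hold the stencil over the cake

TASK

Lift the black sprung knob of the cake turntable, turn the table until the knob is at the red stud, and let the plunger drop fully home in the notch there. Then pick up the blue stencil by its fin, carry it over the spice rack, and finish while still holding it steady, level, squarely lined up with the outline of the cake and about one centimetre above the top of the cake, without touching it, ready for dusting. Nothing may touch the cake at any time, and leave the jars, mill and other kitchen things where they stand.

Things in the scene. Friction and masses are not known exactly. Their poses are not given: they have to be found in the camera images.
- base: fixed dark grey foot of the cake turntable, a disc 370 mm across, 20 mm thick; origin at the centre of its underside, on the vertical turning axis. On its top an arc of bright steel teeth, 8 mm high, 140 to 160 mm from the axis, has three 12 mm notches: the middle one towards the base's own -x, the others 0.6 rad either side. They stop the index pin unless it is lifted
- turntable (a joint): angle of the disc with cake and plunger about the base's vertical axis, rad, positive anticlockwise from above: 0 with the plunger in the middle notch (the start), +0.6 and -0.6 at the outer notches, end stops at +/-0.66. Light friction (0.05 N m); stays where it is left
- plunger (a joint): lift of the sprung index plunger, m: 0 = fully down (home in a notch), upper stop 0.016. Above 0.008 its 8 mm pin clears the teeth. The spring pushes it down with 3 N when home, 5.4 N at full lift. Let go away from a notch it rests on the teeth at about 0.006 to 0.007
- knob: black round plunger knob, 26 mm across, 34 mm tall, neck in its lowest 6 mm; origin at the centre of its underside, 150 mm from the turning axis and 76 mm above the counter when home. It does not spin; it rises with the plunger and travels with the disc on a steel arm whose top is 70 mm above the counter. Axes as the cake's; starts along the base's -x from the axis
- red_marker: red round stud, 16 mm across, 10 mm tall, on the base just outside the wanted outer notch, 173 mm from the turning axis, in line with it and the notch (23 mm outside the knob's path); origin at the centre of its underside, 20 mm above the counter. Which side it is on varies
- white_marker: the same stud in white, at the other outer notch: not wanted
- cake: brown rectangular cake, 130 mm along its x, 100 mm along y, 55 mm high, white beads round its foot, fixed centred on the turning disc (230 mm across, top 70 mm above the counter). Origin at the centre of its underside, on the turning axis; top 55 mm above it, 125 mm above the counter. Turns with the disc; its -x always points to the knob
- stencil: blue rigid stencil flat on the counter: barred plate 130 mm along x, 100 mm along y, 4 mm thick, same outline as the cake; on its centre an upright grip fin 50 mm along x, 12 mm thick along y, from 4 to 54 mm above the underside. Origin at the centre of its underside. About 0.12 kg. A half turn makes no difference
- rack: fixed open wooden spice rack between the stencil and the turntable, 320 mm along x, 75 mm along y, walls 45 mm high, floor 5 mm; origin at the centre of its underside. Holds three jars and the mill, the tallest reaching 165 mm above the counter
- jar_a: spice jar with a yellow label and black lid, 48 mm across, 105 mm tall, standing loose in the rack; origin at the centre of its foot. It may stand in any of the four places in the rack. Bystander.
- jar_b: spice jar with a green label and black lid, 48 mm across, 105 mm tall, standing loose in the rack; origin at the centre of its foot. It may stand in any of the four places in the rack. Bystander.
- jar_c: spice jar with a red label and black lid, 48 mm across, 105 mm tall, standing loose in the rack; origin at the centre of its foot. It may stand in any of the four places in the rack. Bystander.
- mill: dark wooden pepper mill, 52 mm across, 160 mm tall, standing loose in the rack, in any of its four places; origin at the centre of its foot. Bystander
- mug: blue mug, 80 mm across and 90 mm tall with a handle to its +y, origin at the centre of its foot. Bystander
- bowl: white bowl, 120 mm across and 50 mm tall, origin at the centre of its foot. Bystander
- oil: green glass oil bottle, 60 mm across, 200 mm tall, origin at the centre of its foot. Bystander
- spatula: spatula lying on the counter, steel blade 65 mm wide and wooden handle along its x, 280 mm long; origin on the counter under its middle. Bystander
There are look-alikes about, which are no part of the job. Several things look just like the stencil: the one meant starts nearest to the robot's base.

How it is judged:
By the outcome, as a careful person would: the job done as asked, in the order asked, and still so for the second after the job is handed in, while the arm keeps its last pose, push and grip.
It also fails if it takes over 61 s, if anything falls off the work surface, if the arm or the gripper's body presses on something with over 40 N, if the wrist force passes 120 N, or if a joint passes its speed limit or range.

ROBOT

A 6-joint arm with a two-finger parallel gripper is mounted at the origin on the work surface. World frame = base frame: x ahead of the robot, y to its left, z up, the work surface at z = 0. Lengths are in m, angles in rad, forces in N, time in s.
With the tool pointing down it reaches from about 0.275 to 0.825 m from the base axis. Payload 4.9 kg.
Tool frame: the origin (TCP) lies midway between the tips of the shut fingers; the grasp point (between the pads) lies 19 mm behind it (grip_point_offset is the distance from the TCP to the grasp point, in m); z points along the fingers, y is the line along which they close (so a half turn about z gives the same grasp; the last joint's range is limited). The gripper opens to 85 mm and grips with 20 to 120 N. Pads are 22 mm wide; open, the fingers measure 114 mm over their backs; the gripper's body (76 mm by 85 mm) begins 54 mm behind the grasp point. The pads swing forward as they close: fully open they stand 13 mm farther back than shut.
Start: joints at [1.102, 0.326, -0.193, 1.052, 0, 1.437], TCP at [0.181, 0.519, 0.231] pointing down, gripper open.
Joint ranges: [-2.65, 2.65], [-0.97, 1.79], [-1.3, 1.35], [-1.93, 2.1], [-1.47, 1.37], [-3.14, 3.14]. Speed limits (rad/s): [2.57, 2.57, 3.14, 3.14, 3.14, 3.14].

INTERFACE

Orientations are given as a rotation vector (axis times angle).
In Python, from cell import * gives the robot as it stands. Calls block until the motion is done:
- movep(position, orientation): joint-space move of the TCP to a pose.
- move_l(position, velocity=0.15, rot=None, until_force=None): straight line of the TCP; rot=None keeps the orientation; velocity is the mean speed in m/s. With until_force (N) it stops when the force on the tool has changed by that much, and returns True; else False.
- set_joints(angles): joint-space move.
- let_go() and grab(newtons=None): open the fingers fully, or close them until they stop; newtons is the grip in N (None keeps the last).
- sleep(seconds).
- ik(position, orientation): joint angles nearest the present ones, or None.
- get_state(): the state.
- grab_frame(name): name is "side" or "top" or "wrist"; returns a dict with "img" (420x560x3 uint8, red, green, blue), "fx", "fy", "cx", "cy" (pixels), "k1" (the pictures are not rectified: a ray, as slopes to the right and down, at radius r is drawn at 1 + k1 r^2 times it, then the intrinsics apply), "cam_to_world" (4x4, takes a point from camera to world coordinates); the wrist camera has in their place "T_tool_cam" (4x4, takes a point from camera to tool coordinates, whose origin is the TCP and whose axes are the flange's). Camera axes: x right, y down, z forward; pixel columns grow to the right and rows downward; lengths in m; the calibration is good to about 2 mm. A picture is of the moment at which its call begins: read the wrist's pose just before it. There is no depth.
A pose or a line that the arm cannot do raises MotionError and nothing moves.
- sign_off(): hands the job in; it is judged then, once.
Trained networks look in the newest picture that a camera, given by its name, has taken for a name from the list of things; names that differ only in an ending like _2 or _b are one class to them, and where a whole thing is asked for, a point or a joint stands for the part that bears it (a point fixed in the world has none). Each returns a list of dicts, best first, with "score" (0 to 1); they miss things now and then, are a little off and sometimes report something else, mostly with a low value. They report only what shows in the picture. A call takes as long as a camera call. They do not tell look-alikes from the thing itself.
- spot_in(camera, name): "centre" ([column, row] in pixels, amid what is visible of it).
- silhouettes(camera, name): "mask" (420x560 bool, what is visible of it) and "centre" ([column, row] in pixels, amid what is visible of it).
- tip_of(camera, name): "centre" ([column, row] in pixels: a listed point, or the origin of a listed thing).
The state is a dict: "clock": time; "q": joint angles; "joint_velocities": joint speeds; "tau": joint torques, N m; "position": TCP position; "eef_rot": TCP orientation; "contact_force": force on the tool from outside, world axes, zero at the start; "wrist_torque": the same for the moment, N m; "finger_gap": opening from 0.0 (shut) to 1.0 (fully open); "grasp_force": force on a finger pad.
Only numpy, scipy, OpenCV 4.12 (cv2) and the standard library are available. Lean on these libraries where they do the work, as an engineer would, in place of code of your own. Each camera call takes 0.05 s, during which the arm holds its last target. There are 200 camera calls.

## Working session

There is one attempt and no reset: what is moved stays moved. The work goes in short steps, each a Python script; the robot and the scene stay as the last script left them, time stands still between calls to the robot, and variables do not carry over. Pictures are saved under pics/ and viewed, at most 14 in all, crops included, and the job is handed in when it is done.

```bash
mkdir -p pics; ls; cat > h.py <<'E'
from cell import *
import numpy as np, cv2
from scipy.spatial.transform import Rotation as R
def und(f,px):
    K=np.array([[f["fx"],0,f["cx"]],[0,f["fy"],f["cy"]],[0,0,1.]])
    return cv2.undistortPoints(np.array(px,float).reshape(-1,1,2),K,np.array([f["k1"],0,0,0,0.]))[:,0]
def pose(f,st=None):
    if "cam_to_world" in f: return np.array(f["cam_to_world"])
    T=np.eye(4);T[:3,:3]=R.from_rotvec(st["eef_rot"]).as_matrix();T[:3,3]=st["position"]
    return T@np.array(f["T_tool_cam"])
def toz(f,px,z,st=None):
    """pixels -> world points on plane z"""
    T=pose(f,st);n=und(f,px);d=np.c_[n,np.ones(len(n))]@T[:3,:3].T
    return T[:3,3]+d*((z-T[2,3])/d[:,2])[:,None]
def proj(f,P,st=None):
    T=np.linalg.inv(pose(f,st));K=np.array([[f["fx"],0,f["cx"]],[0,f["fy"],f["cy"]],[0,0,1.]])
    return cv2.projectPoints(np.array(P,float).reshape(-1,1,3),cv2.Rodrigues(T[:3,:3])[0],T[:3,3],K,np.array([f["k1"],0,0,0,0.]))[0][:,0]
def save(f,n): cv2.imwrite("pics/"+n,cv2.cvtColor(f["img"],cv2.COLOR_RGB2BGR))
def down(yaw):
    """tool pointing down; tool y (closing) axis at angle yaw in the world xy"""
    y=np.array([np.cos(yaw),np.sin(yaw),0]);z=np.array([0,0,-1.]);x=np.cross(y,z)
    return R.from_matrix(np.c_[x,y,z]).as_rotvec()
E
python3 - <<'E'
from h import *
np.set_printoptions(precision=4,suppress=True)
H={"knob":.095,"red_marker":.03,"white_marker":.03,"cake":.125,"stencil":.01,"rack":.03,"mill":.16,"jar_a":.1,"mug":.09,"bowl":.05,"oil":.2,"spatula":.005,"base":.02}
st=get_state();print(st["eef_rot"],st["clock"])
for c in ("top","side"):
    f=grab_frame(c);save(f,c+"0.png");print(c,f["cam_to_world"][:3,3])
    for n,z in H.items():
        for d in spot_in(c,n)[:5]:
            if d["score"]>.25: print(n,round(d["score"],2),np.round(d["centre"]),toz(f,[d["centre"]],z)[0] if c=="top" else "")
E
```

```text
pics
[-0.5234 -3.0972  0.0025] 0.0
top [ 0.4678 -0.0462  1.2332]
knob 0.49 [200. 249.] [0.45   0.1783 0.095 ]
cake 0.6 [192. 198.] [0.5933 0.2002 0.125 ]
stencil 0.92 [458. 288.] [ 0.3505 -0.6074  0.01  ]
stencil 0.85 [362. 236.] [ 0.5023 -0.308   0.01  ]
stencil 0.68 [307. 234.] [ 0.5031 -0.1374  0.01  ]
stencil 0.62 [415. 190.] [ 0.6526 -0.4748  0.01  ]
rack 0.62 [305. 227.] [ 0.5245 -0.1289  0.03  ]
mill 0.78 [308. 237.] [ 0.4909 -0.1294  0.16  ]
jar_a 0.71 [304. 266.] [ 0.4081 -0.1231  0.1   ]
jar_a 0.62 [307. 210.] [ 0.5696 -0.1301  0.1   ]
jar_a 0.58 [311. 184.] [ 0.6475 -0.1389  0.1   ]
mug 0.97 [371. 169.] [ 0.699 -0.318  0.09 ]
bowl 0.79 [101. 252.] [0.4323 0.4823 0.05  ]
bowl 0.26 [306. 265.] [ 0.4098 -0.1333  0.05  ]
oil 0.6 [292. 136.] [ 0.7587 -0.0787  0.2   ]
spatula 0.87 [415. 191.] [ 0.6483 -0.4781  0.005 ]
base 0.84 [197. 205.] [0.585  0.2075 0.02  ]
base 0.51 [ 98. 253.] [0.4288 0.5029 0.02  ]
side [ 0.3698 -1.0115  1.0261]
knob 0.43 [249. 148.] 
cake 0.9 [289. 141.] 
cake 0.61 [236. 114.] 
stencil 0.84 [286. 273.] 
stencil 0.56 [237. 386.] 
rack 0.73 [288. 231.] 
mill 0.61 [272. 211.] 
jar_a 0.86 [330. 212.] 
jar_a 0.76 [299. 214.] 
jar_a 0.56 [248. 220.] 
mug 0.55 [360. 265.] 
bowl 0.75 [238. 114.] 
oil 0.92 [363. 196.] 
spatula 0.85 [351. 314.] 
base 0.66 [286. 160.]
```

View pics/top0.png

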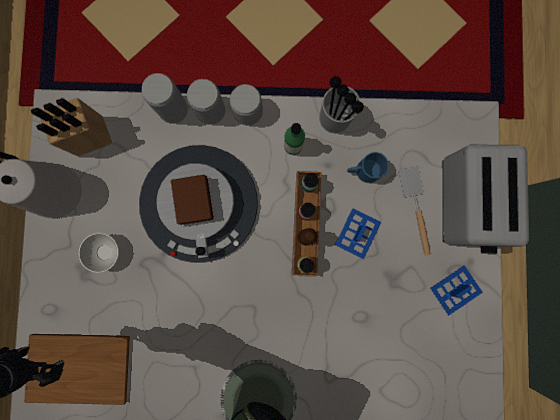

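View pics/side0.png

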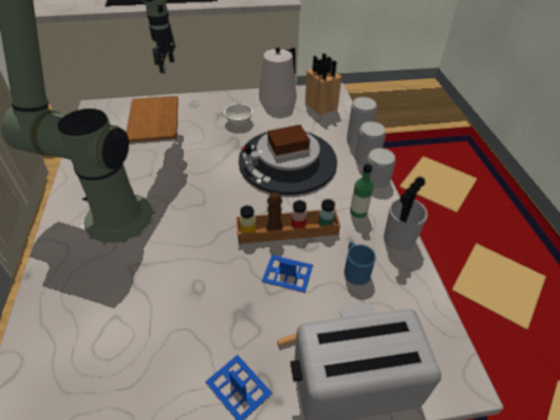

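The things that could be taken for the stencil are the blue plates at top-view pixels (358,234), 0.59 m from the base, and (457,289), 0.70 m from the base. I choose the first, because it is nearest to the base. The red stud is at (172,253), on the +y side, so the turn is to -0.6. The knob is at (200,243). The white stud is at (235,243).

```bash
python3 - <<'E'
from h import *
np.set_printoptions(precision=4,suppress=True)
st=get_state()
for p in ([.44,.18,.3],[.5,.3,.1]): 
  for y in (np.pi/2,-np.pi/2,np.pi/2-.6,-np.pi/2-.6): print(p,round(y,2),ik(p,down(y)))
for p in ([.5,-.31,.2],[.59,.2,.2]): 
  for y in np.arange(-3,3.1,.75): print(p,round(y,2),ik(p,down(y)))
y0=np.pi/2 if abs(ik([.44,.18,.3],down(np.pi/2))[5])<abs(ik([.44,.18,.3],down(-np.pi/2))[5]) else -np.pi/2
movep([.42,.19,.30],down(y0))
st=get_state();f=grab_frame("wrist");save(f,"w1.png");print(st["clock"],f["T_tool_cam"],f["fx"])
for n,z in {"knob":.076,"red_marker":.02,"white_marker":.02,"cake":.07,"base":0}.items():
    for d in tip_of("wrist",n)[:2]: print(n,d["score"],d["centre"],toz(f,[d["centre"]],z,st)[0])
f=grab_frame("top")
for n,z in {"knob":.076,"red_marker":.02,"white_marker":.02,"cake":.07,"base":0,"stencil":0}.items():
    for d in tip_of("top",n)[:2]: print(n,d["score"],d["centre"],toz(f,[d["centre"]],z)[0])
E
```

```text
[0.44, 0.18, 0.3] 1.57 [ 0.2329  0.1474 -0.2497  1.1737  0.      0.2329]
[0.44, 0.18, 0.3] -1.57 [ 0.2329  0.1474 -0.2497  1.1737  0.     -2.9087]
[0.44, 0.18, 0.3] 0.97 [ 0.2329  0.1474 -0.2497  1.1737  0.      0.8329]
[0.44, 0.18, 0.3] -2.17 [ 0.2329  0.1474 -0.2497  1.1737 -0.     -2.3087]
[0.5, 0.3, 0.1] 1.57 [ 0.4139  0.5019 -0.2823  0.7866  0.      0.4139]
[0.5, 0.3, 0.1] -1.57 [ 0.4139  0.5019 -0.2823  0.7866  0.     -2.7277]
[0.5, 0.3, 0.1] 0.97 [ 0.4139  0.5019 -0.2823  0.7866 -0.      1.0139]
[0.5, 0.3, 0.1] -2.17 [ 0.4139  0.5019 -0.2823  0.7866 -0.     -2.1277]
[0.5, -0.31, 0.2] -3.0 [-0.6804  0.4181 -0.1381  1.0146  0.     -2.3928]
[0.5, -0.31, 0.2] -2.25 [-0.6804  0.4181 -0.1381  1.0146  0.      3.1404]
[0.5, -0.31, 0.2] -1.5 [-0.6804  0.4181 -0.1381  1.0146 -0.      2.3904]
[0.5, -0.31, 0.2] -0.75 [-0.6804  0.4181 -0.1381  1.0146  0.      1.6404]
[0.5, -0.31, 0.2] 0.0 [-0.6804  0.4181 -0.1381  1.0146  0.      0.8904]
[0.5, -0.31, 0.2] 0.75 [-0.6804  0.4181 -0.1381  1.0146  0.      0.1404]
[0.5, -0.31, 0.2] 1.5 [-0.6804  0.4181 -0.1381  1.0146  0.     -0.6096]
[0.5, -0.
[... 975 characters left out ...]
0.4426 0.1744 0.076 ]
red_marker 0.48 [352.2, 173.3] [0.4303 0.2739 0.02  ]
white_marker 0.73 [57.4, 241.1] [ 0.5239 -0.1198  0.02  ]
white_marker 0.69 [199.4, 200.8] [0.4667 0.0782 0.02  ]
cake 0.58 [296.3, 305.4] [0.5909 0.2036 0.07  ]
base 0.7 [293.0, 278.8] [0.5931 0.2008 0.    ]
knob 0.58 [290.7, 145.8] [ 0.7648 -0.0782  0.076 ]
knob 0.47 [198.2, 248.4] [0.4507 0.1862 0.076 ]
red_marker 0.27 [306.7, 224.0] [ 0.5341 -0.1353  0.02  ]
white_marker 0.49 [237.1, 244.2] [0.466  0.0782 0.02  ]
cake 0.65 [194.0, 201.6] [0.5892 0.2058 0.07  ]
base 0.92 [193.8, 200.9] [0.5988 0.2217 0.    ]
stencil 0.81 [453.9, 291.3] [ 0.3375 -0.6     0.    ]
stencil 0.67 [360.3, 235.3] [ 0.5041 -0.3063  0.    ]
```

View pics/w1.png

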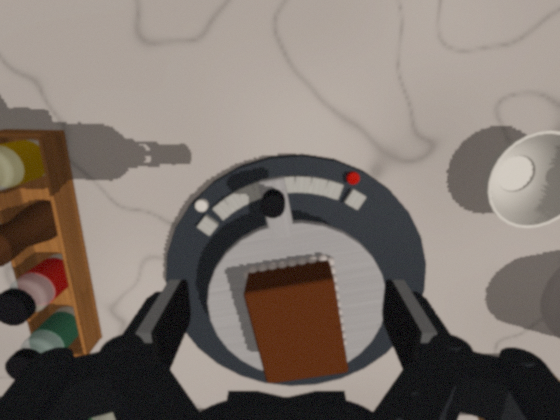

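The wrist picture shows the red stud at (353,178), the white stud at (202,205) and the knob at (273,203). From the studs I get the axis at about (0.589,0.202) and base yaw of about 0.184, which predicts the knob to within 1 mm of where it was seen.

```bash
python3 - <<'E'
from h import *
np.set_printoptions(precision=4,suppress=True)
b=.184
movep([.442,.1745,.17],down(b+np.pi/2))
st=get_state();f=grab_frame("wrist");save(f,"w2.png")
for n,z in {"knob":.076,"red_marker":.02,"white_marker":.02}.items():
    for d in tip_of("wrist",n)[:2]: print(n,d["score"],d["centre"],toz(f,[d["centre"]],z,st)[0])
k=[toz(f,[d["centre"]],.076,st)[0] for d in tip_of("wrist","knob")[:1]]
hsv=cv2.cvtColor(f["img"],cv2.COLOR_RGB2HSV)
m=cv2.inRange(hsv,(0,180,90),(6,255,255))|cv2.inRange(hsv,(174,180,90),(180,255,255))
n,l,s,c=cv2.connectedComponentsWithStats(m)
for i in range(1,n):
    if s[i,4]>60: print("redblob",s[i],toz(f,[c[i]],.029,st)[0])
for d in silhouettes("wrist","knob")[:1]: print("sil",d["centre"],d["mask"].sum(),toz(f,[d["centre"]],.095,st)[0])
print(get_state()["clock"],st["position"])
E
```

```text
knob 0.79 [286.5, 216.4] [0.4434 0.175  0.076 ]
red_marker 0.81 [393.0, 202.1] [0.4325 0.2706 0.02  ]
white_marker 0.65 [177.1, 205.8] [0.4713 0.0797 0.02  ]
redblob [389 198  18  18 242] [0.4335 0.2722 0.029 ]
sil [287.1, 230.3] 1493 [0.4466 0.176  0.095 ]
4.4667 [0.4423 0.1746 0.1706]
```

View pics/w2.png

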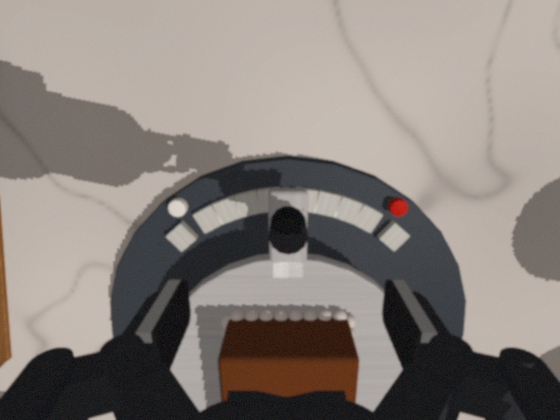

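The knob is at (287,230), centred between the fingers. The red stud is at (398,207) and the white one at (178,207). I'll go down and grip the knob.

```bash
python3 - <<'E'
from h import *
np.set_printoptions(precision=4,suppress=True)
b=.19
print(move_l([.4437,.1747,.083],.12,rot=down(b+np.pi/2),until_force=8))
grab(25); s=get_state(); print(s["clock"],s["position"],s["contact_force"],s["wrist_torque"],s["finger_gap"],s["grasp_force"])
grab(60); s=get_state(); print(s["position"],s["contact_force"],s["finger_gap"],s["grasp_force"])
p=s["position"]
move_l([p[0],p[1],p[2]+.0125],.04); s=get_state(); print(s["clock"],s["position"],s["contact_force"],s["wrist_torque"],s["finger_gap"])
E
```

```text
False
5.9167 [0.4438 0.1748 0.0833] [-0.9949  0.1487  4.1077] [-0.0184  0.1808  0.0176] 0.29383233857971086 25.455201608128846
[0.4438 0.1748 0.0834] [-1.3383 -0.5682  4.9025] 0.2863621512987384 58.47771732980618
6.6083 [0.4439 0.1748 0.0959] [ 1.5957  0.9693 -5.5636] [ 0.1217 -0.4016  0.01  ] 0.2825134368268364
```

```bash
python3 - <<'E'
from h import *
np.set_printoptions(precision=4,suppress=True)
b=.19; s=get_state(); p=s["position"]
ax=p[:2]+.15*np.array([np.cos(b),np.sin(b)]); print("axis",ax)
for t in np.linspace(0,-.6,7)[1:]:
    a=b+t
    move_l([*(ax-.15*np.array([np.cos(a),np.sin(a)])),p[2]],.08,rot=down(a+np.pi/2))
    s=get_state(); print(round(t,2),s["clock"],s["position"],s["contact_force"],s["wrist_torque"],s["finger_gap"])
p=s["position"]
print(move_l([p[0],p[1],.0833],.04,until_force=12)); s=get_state(); print(s["clock"],s["position"],s["contact_force"],s["wrist_torque"])
f=grab_frame("wrist");save(f,"w3.png")
E
```

```text
axis [0.5912 0.2031]
-0.1 6.95 [0.4417 0.1895 0.0956] [ 1.7101  0.7152 -4.9903] [ 0.167  -0.3842 -0.0076] 0.28017916279358246
-0.2 7.2833 [0.441  0.2043 0.0957] [ 1.977   0.1527 -5.8233] [ 0.226  -0.3193  0.098 ] 0.28026837046751524
-0.3 7.6167 [0.4418 0.2191 0.0957] [ 0.8336  1.1677 -5.637 ] [ 0.3007 -0.2341  0.1557] 0.27842501870561037
-0.4 7.95 [0.444  0.2339 0.0956] [ 0.0638  1.7619 -4.775 ] [ 0.3784 -0.0351  0.1949] 0.2788369895362993
-0.5 8.2833 [0.4477 0.2485 0.0956] [-1.334   1.5833 -5.6832] [0.4865 0.0928 0.2289] 0.2811423647873793
-0.6 8.6167 [0.4528 0.2626 0.0955] [-1.9972  3.0133 -5.4764] [0.5974 0.2914 0.2576] 0.2817091905055227
True
8.9917 [0.4531 0.2636 0.0835] [-0.7101  1.7075  4.2391] [0.096  0.0526 0.1089]
```

View pics/w3.png

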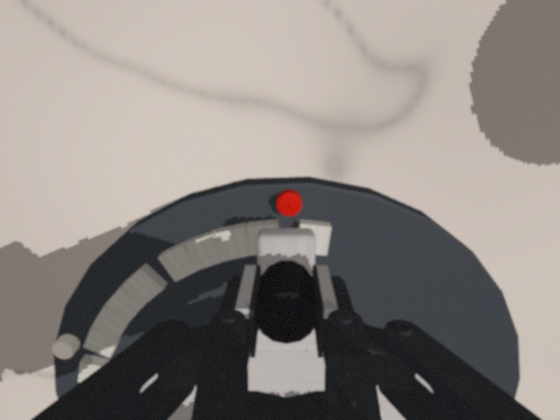

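The red stud at (289,203), the notch and the knob at (287,300) are in line, and the height and force match the home values from the start. I'll release, rise and check.

```bash
python3 - <<'E'
from h import *
np.set_printoptions(precision=4,suppress=True)
b=.19-.6; ax=np.array([.5912,.2031]); k=ax-.15*np.array([np.cos(b),np.sin(b)])
let_go(); s=get_state(); move_l([s["position"][0],s["position"][1],.1706],.2)
# same view relative to knob as w2
st=get_state();f=grab_frame("wrist");save(f,"w4.png");print(st["clock"],st["position"])
for n,z in {"knob":.076,"red_marker":.02}.items():
    for d in tip_of("wrist",n)[:1]: print(n,d["score"],d["centre"],toz(f,[d["centre"]],z,st)[0])
d=silhouettes("wrist","knob")[0]; print("sil",d["centre"],d["mask"].sum()); ys,xs=np.where(d["mask"]);print(xs.min(),xs.max(),ys.min(),ys.max())
f2=cv2.cvtColor(cv2.imread("pics/w2.png"),cv2.COLOR_BGR2RGB)
for im in (f2,f["img"]):
    m=(im.max(2)<40).astype(np.uint8)[185:275,262:312];ys,xs=np.where(m);print("dark",xs.mean()+262,ys.mean()+185,m.sum(),ys.min()+185,ys.max()+185)
# cake view from higher, camera roughly over the cake
u=np.array([np.cos(b),np.sin(b)])
c=ax-.10*u
movep([*c,.36],down(b+np.pi/2)); st=get_state();f=grab_frame("wrist");save(f,"w5.png")
np.save("w5st.npy",{"position":st["position"],"eef_rot":st["eef_rot"],"f":f},allow_pickle=True)
for n,z in {"knob":.076,"red_marker":.02,"cake":.07,"base":0}.items():
    for d in tip_of("wrist",n)[:1]: print(n,d["score"],d["centre"],toz(f,[d["centre"]],z,st)[0])
hsv=cv2.cvtColor(f["img"],cv2.COLOR_RGB2HSV);print(get_state()["clock"])
E
```

```text
10.2583 [0.4503 0.2637 0.1701]
knob 0.74 [289.6, 219.4] [0.4541 0.2649 0.076 ]
red_marker 0.58 [288.5, 170.0] [0.4307 0.2745 0.02  ]
sil [286.3, 230.2] 1555
268 306 207 256
dark 286.4884892086331 229.90791366906475 1390 185 251
dark 285.79124820659973 232.44117647058823 1394 210 254
knob 0.9 [288.2, 120.5] [0.45   0.2664 0.076 ]
red_marker 0.57 [287.6, 100.0] [0.4289 0.275  0.02  ]
cake 0.83 [285.4, 234.3] [0.5871 0.203  0.07  ]
base 0.85 [285.8, 219.0] [0.5905 0.202  0.    ]
11.5167
```

View pics/w5.png

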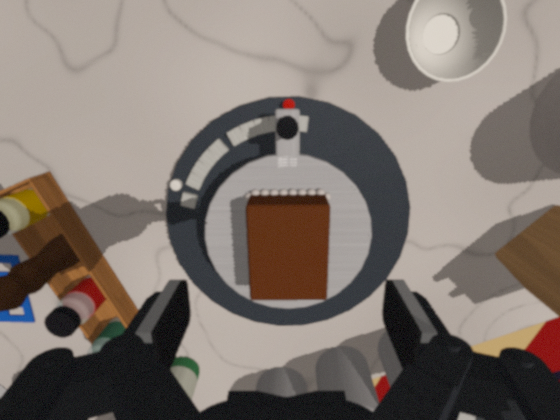

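The knob looks home: it has the same size and place as before, and the stud at (289,104) is in line with the knob at (287,128). The cake's top face runs from (247,207) to (329,299). Next I'll fit the cake top and look at the stencil.

```bash
python3 - <<'E'
from h import *
np.set_printoptions(precision=4,suppress=True)
D=np.load("w5st.npy",allow_pickle=True).item();f=D["f"]
def rect(f,m,z,st):
    n,l,s,c=cv2.connectedComponentsWithStats(m.astype(np.uint8));i=1+s[1:,4].argmax()
    cs,_=cv2.findContours((l==i).astype(np.uint8),cv2.RETR_EXTERNAL,cv2.CHAIN_APPROX_NONE)
    P=toz(f,cv2.convexHull(max(cs,key=cv2.contourArea))[:,0].astype(float),z,st)[:,:2]
    r=cv2.minAreaRect((P*1000).astype(np.float32)); return r
im=f["img"]; hsv=cv2.cvtColor(im,cv2.COLOR_RGB2HSV)
print(hsv[199:203,290],hsv[212,290],hsv[260,290])
v0=(int(hsv[200,290,2])+int(hsv[260,290,2]))//2
m=cv2.inRange(hsv,(0,140,v0),(14,255,255)); m[:195]=0;m[310:]=0;m[:,:235]=0;m[:,340:]=0
m=cv2.morphologyEx(m,cv2.MORPH_OPEN,np.ones((5,5)))
ys,xs=np.where(m);print(xs.min(),xs.max(),ys.min(),ys.max())
print("cake rect",rect(f,m>0,.125,D))
# stencil view
movep([.44,-.27,.30],down(1.0)); st=get_state();f=grab_frame("wrist");save(f,"w6.png");print(st["clock"],st["position"])
for d in tip_of("wrist","stencil")[:2]: print(d["score"],d["centre"],toz(f,[d["centre"]],0,st)[0])
for d in silhouettes("wrist","stencil")[:2]: print(d["score"],d["centre"],d["mask"].sum(),rect(f,d["mask"],.004,st))
np.save("w6.npy",{"position":st["position"],"eef_rot":st["eef_rot"],"f":f},allow_pickle=True)
E
```

```text
[[ 10 149  60]
 [ 11 182  56]
 [ 10 207  58]
 [  9 176  55]] [ 10 188  99] [ 11 212  95]
247 328 205 298
cake rect ((590.52685546875, 204.47308349609375), (95.53494262695312, 125.13256072998047), 66.82353973388672)
13.4 [ 0.4405 -0.2693  0.3002]
0.81 [46.8, 231.0] [ 0.3412 -0.6056  0.    ]
0.69 [294.4, 212.2] [ 0.5055 -0.2972  0.    ]
0.62 [41.9, 231.6] 5340 ((342.1495056152344, -603.645751953125), (103.67694091796875, 135.10963439941406), 34.472503662109375)
0.58 [296.5, 208.3] 4506 ((509.6849365234375, -298.1148681640625), (99.87110137939453, 130.67303466796875), 65.17473602294922)
```

View pics/w6.png

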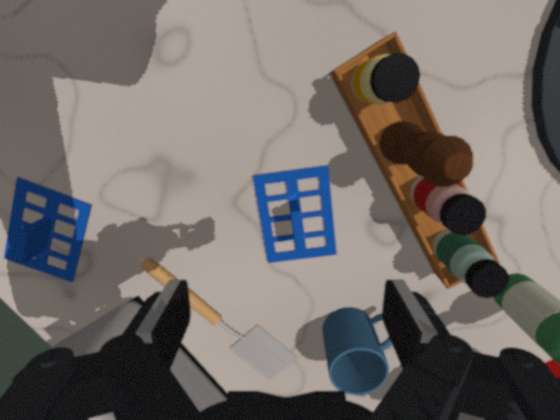

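The target stencil is at (295,213), with the mug at (355,350) and the look-alike at (47,230). I'll take a close look at its fin.

```bash
python3 - <<'E'
from h import *
np.set_printoptions(precision=4,suppress=True)
D=np.load("w6.npy",allow_pickle=True).item();f=D["f"];im=f["img"].copy()
yaw=-.433;c=np.array([.508,-.298])
cr=cv2.resize(im[150:280,230:360],(600,600),interpolation=cv2.INTER_CUBIC);cv2.imwrite("pics/c6.png",cr[:,:,::-1])
hsv=cv2.cvtColor(im,cv2.COLOR_RGB2HSV);m=cv2.inRange(hsv,(105,150,60),(130,255,255));m[:150]=0;m[280:]=0;m[:,:230]=0;m[:,350:]=0
m=cv2.morphologyEx(m,cv2.MORPH_CLOSE,np.ones((3,3)))
cs,_=cv2.findContours(m,cv2.RETR_EXTERNAL,cv2.CHAIN_APPROX_NONE);h=max(cs,key=cv2.contourArea)[:,0].astype(float)
P=toz(f,h,.004,D)[:,:2];r=cv2.minAreaRect((P*1000).astype(np.float32));print(r)
print(proj(f,[[r[0][0]/1e3,r[0][1]/1e3,z] for z in (0,.004,.054)],D))
E
```

```text
((510.0138854980469, -297.7137145996094), (97.53233337402344, 126.94436645507812), 65.0206298828125)
[[295.8405 214.9746]
 [295.9224 215.9616]
 [297.0702 229.802 ]]
```

View pics/c6.png

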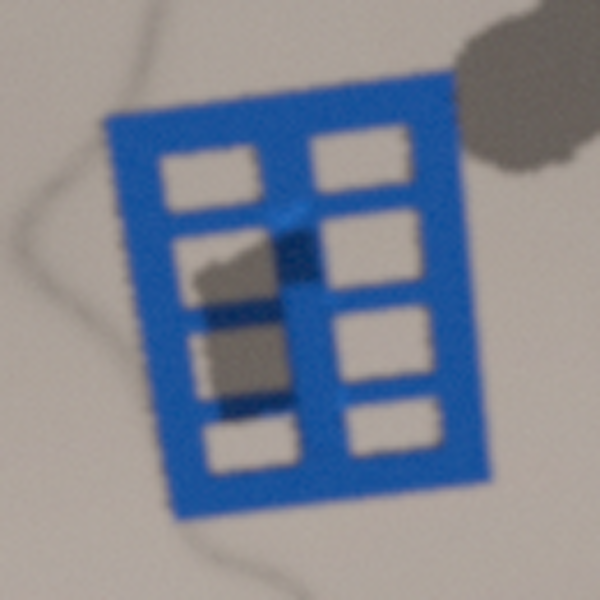

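The crop shows a barred blue plate with a matching upright fin, and it is the one nearest the base. It is at about (0.510,-0.298) with yaw -0.436. I'll hover over it, re-measure and grasp.

```bash
cat >> h.py <<'E'
def bluerect(f,st,z):
    hsv=cv2.cvtColor(f["img"],cv2.COLOR_RGB2HSV);m=cv2.inRange(hsv,(105,150,60),(130,255,255))
    m=cv2.morphologyEx(m,cv2.MORPH_CLOSE,np.ones((3,3)))
    cs,_=cv2.findContours(m,cv2.RETR_EXTERNAL,cv2.CHAIN_APPROX_NONE);h=max(cs,key=cv2.contourArea)[:,0].astype(float)
    return cv2.minAreaRect((toz(f,h,z,st)[:,:2]*1000).astype(np.float32)),h
E
python3 - <<'E'
from h import *
np.set_printoptions(precision=4,suppress=True)
t=np.pi/2-.436
movep([.510,-.2977,.17],down(t)); st=get_state();f=grab_frame("wrist");save(f,"w7.png");print(st["clock"],st["position"])
r,h=bluerect(f,st,.004);print(r,h.min(0),h.max(0))
for d in tip_of("wrist","stencil")[:2]: print(d["score"],d["centre"],toz(f,[d["centre"]],0,st)[0])
E
```

```text
14.2 [ 0.51   -0.2975  0.1706]
((510.5487060546875, -298.0772399902344), (98.62178039550781, 126.63162994384766), 65.01221466064453) [230. 120.] [341. 251.]
0.92 [284.0, 183.6] [ 0.5054 -0.2976  0.    ]
```

View pics/w7.png

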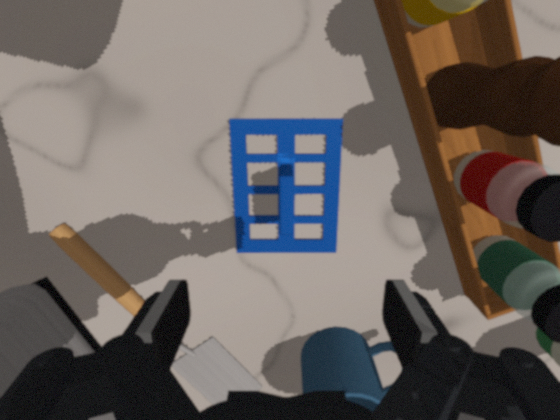

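The stencil runs from (230,119) to (341,251), square to the tool, with its fin at (286,195) and the fingers clear on both sides.

```bash
python3 - <<'E'
from h import *
np.set_printoptions(precision=4,suppress=True)
t=np.pi/2-.436
print(move_l([.5095,-.2979,.018],.15,rot=down(t),until_force=10))
grab(50); s=get_state(); print(s["clock"],s["position"],s["contact_force"],s["wrist_torque"],s["finger_gap"],s["grasp_force"])
p=s["position"];move_l([p[0],p[1],.27],.15); s=get_state(); print(s["clock"],s["position"],s["contact_force"],s["wrist_torque"],s["finger_gap"],s["grasp_force"])
st=s;f=grab_frame("wrist");save(f,"w8.png")
r,h=bluerect(f,st,.27-.018+.004);print(r)
b=-.41
move_l([.5905,.204,.27],.2,rot=down(b+np.pi/2)); st=get_state();f=grab_frame("wrist");save(f,"w9.png");print(st["clock"],st["position"])
print(bluerect(f,st,.256)[0])
E
```

```text
False
16.1333 [ 0.5097 -0.298   0.0182] [-0.2345 -0.2599  1.7463] [0.0461 0.0248 0.0428] 0.13791834071186101 49.51959192752838
17.9667 [ 0.5093 -0.2977  0.2691] [ 0.5598 -0.3141 -0.9547] [ 0.0201  0.0208 -0.0136] 0.13409197766537181 49.05865788459778
((513.1728515625, -299.3017578125), (98.86272430419922, 136.4774932861328), 65.26677703857422)
20.7083 [0.5905 0.2033 0.27  ]
((595.1590576171875, 200.7628936767578), (100.40528869628906, 139.33311462402344), 66.18871307373047)
```

View pics/w9.png

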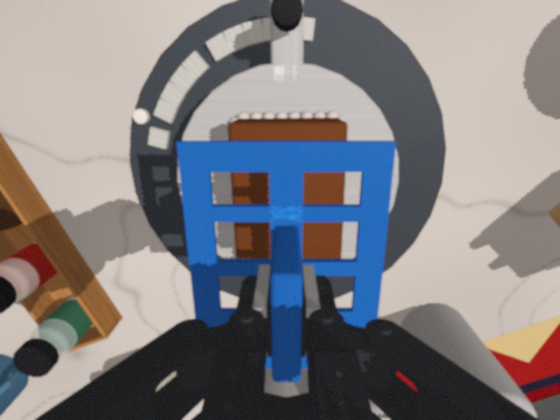

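The stencil is held centrally, with its front edge at row 142 from (178) to (393). The cake lies squarely behind it and the white stud is at (141,116). I'll measure the front-edge corners and descend part way to check.

```bash
python3 - <<'E'
from h import *
np.set_printoptions(precision=4,suppress=True)
b=-.41;u=np.array([np.cos(b),np.sin(b)]);v=np.array([-u[1],u[0]])
def front(f,st,z):
    h=bluerect(f,st,z)[1]; q=h[h[:,1]<h[:,1].min()+8]
    a=q[np.argmin(q.sum(1))]; c=q[np.argmax(q[:,0]-q[:,1])]
    P=toz(f,[a,c],z,st)[:,:2]; d=P[1]-P[0]; n=np.array([-d[1],d[0]])/np.hypot(*d)
    n=n if n@u>0 else -n
    cen=P.mean(0)+.065*n
    print("px",a,c,"width",np.hypot(*d),"yaw",np.arctan2(n[1],n[0]),"centre",cen,"rel TCP x,y",(cen-st["position"][:2])@u,(cen-st["position"][:2])@v)
def blobs(f,st):
    for n,z in {"knob":.076,"red_marker":.02}.items():
        for d in tip_of("wrist",n)[:1]: print(n,d["score"],toz(f,[d["centre"]],z,st)[0])
st=get_state();f=grab_frame("wrist");front(f,st,st["position"][2]-.0142)
for z in (.20,.175):
    move_l([.5905,.2038,z],.1,rot=down(b+np.pi/2))
    st=get_state();f=grab_frame("wrist");print(st["clock"],st["position"],st["contact_force"]);front(f,st,st["position"][2]-.0142);blobs(f,st)
save(f,"w10.png")
f=grab_frame("side");S=cv2.resize(f["img"][90:200,220:360],(763,600),interpolation=cv2.INTER_CUBIC);cv2.imwrite("pics/s10.png",S[:,:,::-1])
# stereo heights check: predicted vs seen plate corners in side view
c=st["position"][:2];hz=st["position"][2]-.0142
print(proj(f,[[*(c+sx*.065*u+sy*.05*v),hz] for sx in(-1,1) for sy in(-1,1)])-[220,90])
E
```

```text
px [177. 141.] [395. 142.] width 0.09884541962818337 yaw -0.41562264473783456 centre [0.5913 0.2026] rel TCP x,y 0.0010696101678301074 -0.00047522046457878115
21.6583 [0.591  0.2039 0.2007] [-0.314  -0.4782 -2.0893]
px [179. 142.] [394. 143.] width 0.09753723993773057 yaw -0.41491123877752617 centre [0.5923 0.2031] rel TCP x,y 0.0015246448875739565 -0.00023653311906353085
22.2083 [0.5902 0.2037 0.1748] [ 0.6318  0.3729 -1.2596]
px [179. 142.] [394. 143.] width 0.09760612597131227 yaw -0.4147953733328663 centre [0.5914 0.2029] rel TCP x,y 0.001515428273738509 -0.00026120955323094243
knob 0.37 [0.627  0.1856 0.076 ]
[[45.6796 40.6831]
 [53.4433 24.903 ]
 [82.5169 46.8956]
 [88.704  30.6137]]
```

View pics/s10.png

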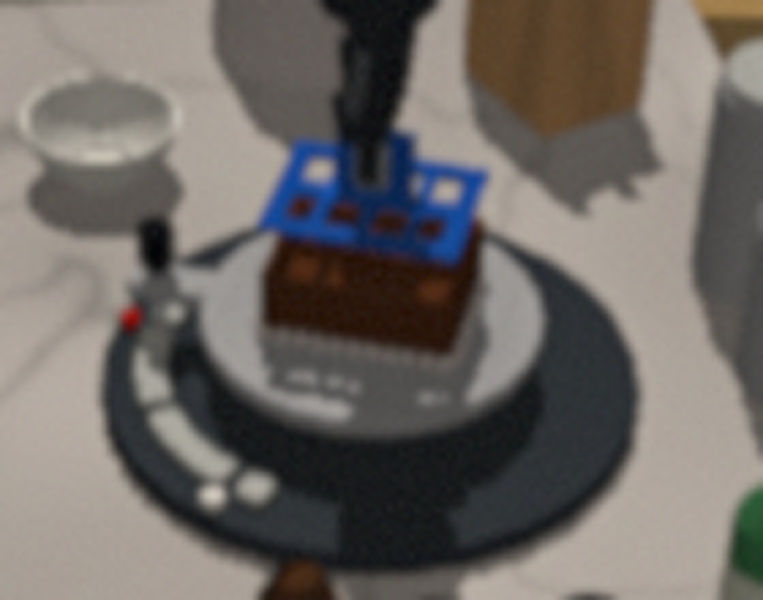

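The side view shows the stencil level and square over the cake at (370,200), clear of it. The knob is down beside the red stud at (130,318). I'll make the final descent.

```bash
python3 - <<'E'
from h import *
np.set_printoptions(precision=4,suppress=True)
b=-.41
print(move_l([.5902,.2040,.1535],.04,rot=down(b+np.pi/2),until_force=6)); sleep(.7)
s=get_state();print(s["clock"],s["position"],np.array(s["eef_rot"])-down(b+np.pi/2),s["contact_force"],s["wrist_torque"],s["grasp_force"],s["finger_gap"],np.abs(s["joint_velocities"]).max())
f=grab_frame("side");S=cv2.resize(f["img"][90:200,220:360],(763,600),interpolation=cv2.INTER_CUBIC);cv2.imwrite("pics/s11.png",S[:,:,::-1])
E
```

```text
False
23.8 [0.5902 0.204  0.1535] [-0. -0.  0.] [-0.4576 -0.2346 -2.2939] [-0.0138 -0.0244 -0.0113] 49.0374094247818 0.1325035515261557 0.001767932497712678
```

View pics/s11.png

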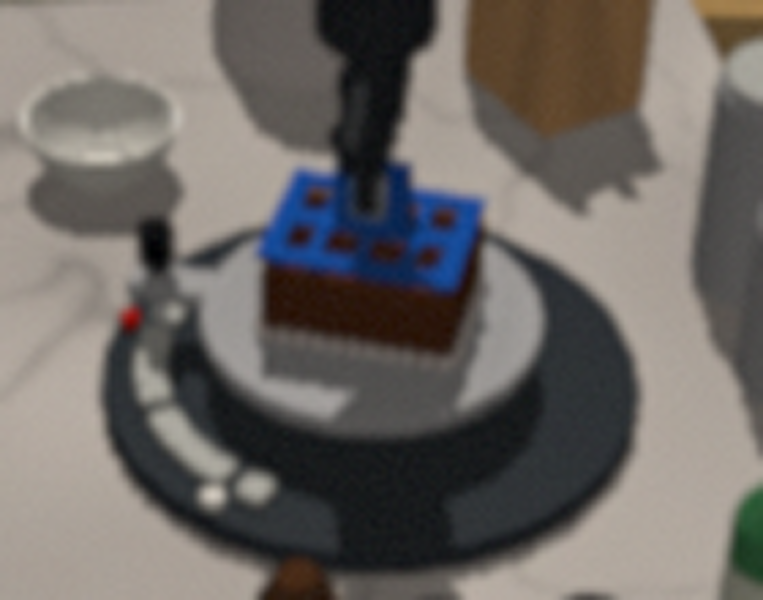

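The stencil sits squarely over the cake: its corners at (262,250) and (460,285) line up with the cake's edges, and no contact force shows. I'm handing it in.

```bash
python3 -c "
from cell import *
print(sign_off())"
```

```text
the job is handed in; nothing more can be done
None
```

The job is handed in: the turntable is at the red stud with the plunger home by height, force and picture, and the stencil is held level and squarely about 1 cm above the cake, with nothing seen touching the cake.

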